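Close the sample mill's bayonet lid and hold it in the run position

TASK

The sample mill is loaded and ready to grind: pick up its lid by the grip bar, set its two lugs into the slots of the mill's collar, push it down against the spring and turn it a quarter turn clockwise (seen from above), as far as it goes. The mill runs only while someone holds the lid there against the return spring, so finish still gripping the lid at the end of its turn; do not let go. Leave the jars, the dropper bottle, the balance and its beaker as they stand.

Things in the scene. Friction and masses are not known exactly. Their poses are not given: they have to be found in the camera images.
- lid: The mill's loose lid, right side up on the bench, 112-224 g: grey disc 84 mm across, 20 mm thick, with two opposite lugs at its lower edge, each 16 mm wide, 8 mm high (level with the underside), out to 50 mm from the centre. Origin: centre of the underside; z up, x along the line of the lugs. The lugs are alike: either half turn fits.
- lid_grip (a point): Middle of the lid's black upright grip bar, 35 mm above its underside. The bar stands centred on the disc along the lid's x, in line with the lugs: 70 mm long, 16 mm thick, 30 mm tall (20 to 50 mm above the underside). Axes as the lid's.
- mill: Bench sample mill, fixed: round white motor housing 132 mm across, a low control console on its -x side (to 102 mm from the axis, 48 mm high), on top an aluminium bayonet collar 119 mm in diameter, flat top 140 mm above the bench. Origin on the axis at bench level, z up. The collar's two lug slots lie on its +x and -x, each marked by a small black bar.
- mill_mouth (a point): Centre of the collar's mouth, on the mill's axis, level with its top; axes as the mill's. The 6 mm thick top flange leaves an opening 89 mm across and two slots 24 mm wide, out to 52 mm from the axis. Lugs in the slots, the lid first rests on a sprung seat, underside 134 mm above the bench; pushed below 126 mm, the lugs clear the flange and it can turn; it bottoms at 124 mm.
- seat (a joint): How far the sprung seat in the mill's mouth is pressed down, m: 0 free, 0.008 lugs just clear below the flange, 0.010 bottomed. It takes 5 N to start it and 7.5 N at the bottom.
- run_ring (a joint): Sprung drive ring under the flange, pushed round by the lugs: rad clockwise seen from above, 0 at rest, 1.3 at its firm stop (mill running). The lid turns about 0.06 rad free, then 1.3 rad with the ring against 0.22 rising to 0.33 N m, plus rubbing on the flange if not pressed down. It is blocked the other way. Let go, it springs back all or most of the way.
- jar_a: Bystander: sample jar with screw cap, 60 mm across, 70 mm tall, origin under its centre.
- jar_b: Bystander: another such jar.
- dropper: Bystander: small amber dropper bottle, 38 mm across, 85 mm tall, origin under its centre.
- beaker: Bystander: glass beaker, 68 mm across, 85 mm tall, standing on the pan of the balance (a flat instrument, 300 x 200 mm, 57 mm high, fixed), origin under its centre.
There are look-alikes about, which are no part of the job. What is shaped like the lid but green or orange is not meant.

How it is judged:
By the outcome, as a careful person would: the job done as asked, in the order asked, and still so for the second after the job is handed in, while the arm keeps its last pose, push and grip.
It also fails if it takes over 45 s, if anything falls off the work surface, if the arm or the gripper's body presses on something with over 40 N, if the wrist force passes 120 N, or if a joint passes its speed limit or range.

ROBOT

A 6-joint arm with a two-finger parallel gripper is mounted at the origin on the work surface. World frame = base frame: x ahead of the robot, y to its left, z up, the work surface at z = 0. Lengths are in m, angles in rad, forces in N, time in s.
With the tool pointing down it reaches from about 0.35 to 1 m from the base axis. Payload 7.1 kg.
Tool frame: the origin (TCP) lies between the finger pads; the fingertips stand 17 mm ahead of it and the grasp point (between the pads) lies 2 mm behind it; x points along the fingers, z is the direction in which the jaws open and shut, and the axes are right-handed (so a half turn about x gives the same grasp; the last joint's range is limited). The gripper opens to 85 mm and grips with 20 to 120 N. Pads are 22 mm wide; open, the fingers measure 114 mm over their backs; the gripper's body (76 mm by 85 mm) begins 54 mm behind the grasp point. The pads swing forward as they close: fully open they stand 13 mm farther back than shut.
Start: joints at [1.172, 0.423, 1.63, -0, 1.089, -0.019], TCP at [0.232, 0.58, 0.248] pointing down, gripper open.
Joint ranges: [-3, 3], [-0.9, 2.11], [0.09, 2.58], [-1.31, 4.45], [0.11, 2.69], [-2.54, 2.54]. Speed limits (rad/s): [2.39, 2.39, 3.01, 3.14, 3.14, 3.14].

INTERFACE

Orientations are given as a unit quaternion [x, y, z, w].
In Python, from cell import bot gives the robot as it stands.
- The arm moves only by the shell command python3 -m crank 'ROWS' [FORCE]. ROWS is JSON, a list of rows, each an object with "grip": the gripper's target within -1 to 1 (shut at 1, half-way at 0, fully open at -1); "translation": the shift along the tool's x, y, z in mm, a list of three; "turn": the turn, a rotation vector about the tool's x, y, z in rad, a list of three. A call has 1 to 12 rows; each row shifts and turns the commanded pose from where the row before left it, along the tool's axes as they then stand; what a row does not reach is not made up. A row lasts 1/10 s, in which the tool goes at most 50 mm and 8.59 degrees, less where a joint would pass 70% of its speed; a pose out of reach is approached as far as the arm can. A call with a gripper value outside its range is refused whole. The fingers move at their own pace and stop on an object; FORCE is the grip in N (left out, the last holds). Time passes only in rows, so rows that do not move let the fingers close. It gives the time, the measured TCP pose, the force and the opening at its end, in the units of the state.
- bot.get_obs(): the state, without advancing time (a new reading comes with each control period).
- bot.capture(name): name is "side" or "top"; returns (picture, depth): 400x640x3 uint8, blue, green, red; 400x640 float32, m along the optical axis (not along the pixel's ray), 0 where there is no reading.
- bot.calibration(name): a dict with "K" (3x3 intrinsics, pixels), "view" (4x4, takes a point from world to camera coordinates). Camera axes: x right, y down, z forward; pixel columns grow to the right and rows downward; lengths in m; the calibration is good to about 2 mm. A picture is of the moment at which its call begins. calibration takes no time and is no camera call.
- bot.job_done(): hands the job in, once; it reports no verdict.
The state is a dict: "time_s": time; "qpos": joint angles; "joint_velocities": joint speeds; "joint_torque": joint torques, N m; "ee_pos": TCP position; "eef_rot": TCP orientation; "force": force on the tool from outside, world axes, zero at the start; "ft_torque": the same for the moment, N m; "grip_width": finger opening in m.
Only numpy, scipy, OpenCV 4.12 (cv2) and the standard library are available. Lean on these libraries where they do the work, as an engineer would, in place of code of your own. Each camera call takes 0.05 s, during which the arm holds its last target. There are 200 camera calls.

## Working session

There is one attempt and no reset: what is moved stays moved. The work goes in short steps, Python scripts to look and compute and a shell command to move; the robot and the scene stay as the last step left them, time stands still between calls to the robot, and variables do not carry over. Pictures are saved under pics/ and viewed, about 8 in all and at most 12, crops included, and the job is handed in when it is done.

```bash
ls; mkdir -p pics; python3 - <<'E'
from cell import bot
import cv2,numpy as np
for n in("top","side"):
    p,d=bot.capture(n); cv2.imwrite(f"pics/{n}0.png",p); np.save(f"{n}0.npy",d)
    c=bot.calibration(n); print(n,np.round(c["K"],1).tolist(),np.round(c["view"],3).tolist())
print(bot.get_obs())
E
```

```text
pics
top [[436.0, 0.0, 316.8], [0.0, 436.0, 194.5], [0.0, 0.0, 1.0]] [[-0.017, -1.0, 0.004, 0.046], [-0.993, 0.016, -0.118, 0.628], [0.117, -0.006, -0.993, 1.492], [0.0, 0.0, 0.0, 1.0]]
side [[373.1, 0.0, 326.2], [0.0, 373.1, 197.5], [0.0, 0.0, 1.0]] [[0.983, -0.186, 0.006, -0.612], [-0.134, -0.729, -0.671, 0.178], [0.129, 0.658, -0.741, 1.084], [0.0, 0.0, 0.0, 1.0]]
{'time_s': 0.1, 'qpos': array([ 1.17199702e+00,  4.23774333e-01,  1.63058946e+00,  2.22730851e-06,
        1.08862022e+00, -1.90190575e-02]), 'joint_velocities': array([-0.00016528, -0.00175703, -0.00303047, -0.00282142,  0.00134997,
        0.00133302]), 'joint_torque': array([-7.21070342e-05, -5.58429623e+01, -2.82445568e+01, -6.48592732e-05,
        3.09068644e-03, -1.52004412e-05]), 'ee_pos': array([0.23150439, 0.58004447, 0.2476267 ]), 'eef_rot': array([-0.39690415,  0.58580085,  0.39636904,  0.58497525]), 'force': array([ 0.24370686, -0.66888771,  0.19923221]), 'ft_torque': array([-0.00360639, -0.01850305,  0.00373847]), 'grip_width': 0.08557222869454975}
```

View pics/top0.png

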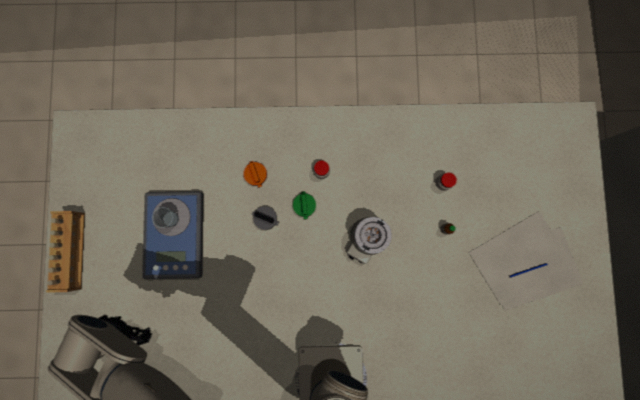

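View pics/side0.png

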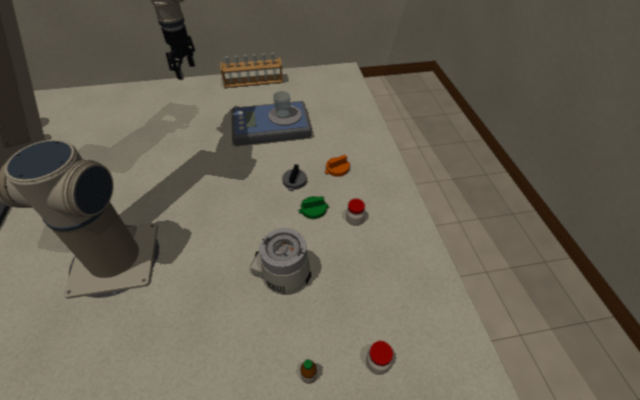

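Candidates for the lid: grey disc with black bar, top (265,217) / side (294,178); green one, top (304,204); orange one, top (255,174). The grey one with the black bar fits the description. The mill is at top (370,235), its console toward (357,255). I'll check in a crop and measure.

```bash
cat > h.py <<'E'
import numpy as np,cv2
from cell import bot
from scipy.spatial.transform import Rotation as R
def plane(n,uv,z):
    c=bot.calibration(n);K=np.array(c["K"]);V=np.array(c["view"]);uv=np.atleast_2d(uv).astype(float)
    r=np.c_[uv,np.ones(len(uv))]@np.linalg.inv(K).T@V[:3,:3]; o=-V[:3,:3].T@V[:3,3]
    return o+r*((z-o[2])/r[:,2])[:,None]
def cloud(n,d):
    c=bot.calibration(n);K=np.array(c["K"]);V=np.array(c["view"])
    v,u=np.mgrid[:400,:640]; P=np.stack([u,v,np.ones_like(u)],-1)@np.linalg.inv(K).T*d[...,None]
    return (P-V[:3,3])@V[:3,:3]
def proj(n,P):
    c=bot.calibration(n);q=(np.atleast_2d(P)@np.array(c["view"])[:3,:3].T+np.array(c["view"])[:3,3])@np.array(c["K"]).T
    return q[:,:2]/q[:,2:]
E
python3 - <<'E'
from h import *
out=[]
for n,(bx,by),(mx,my) in(("top",(265,217),(370,237)),("side",(294,178),(284,250))):
    p=cv2.imread(f"pics/{n}0.png");d=np.load(f"{n}0.npy");P=cloud(n,d)
    g=cv2.cvtColor(p,cv2.COLOR_BGR2GRAY)
    m=np.zeros_like(g);s=np.s_[by-22:by+22,bx-20:bx+20];m[s]=((g[s]<45)&(P[s][...,2]>.03))*255
    k,l,st,ce=cv2.connectedComponentsWithStats(m)
    i=1+np.argmax(st[1:,4]);ys,xs=np.where(l==i)
    q=plane(n,np.c_[xs,ys],.05 if n=="top" else .045)
    w,vv=np.linalg.eigh(np.cov(q[:,:2].T)); print(n,"bar",st[i],q.mean(0).round(4),"yaw",np.degrees(np.arctan2(*vv[::-1,1])).round(1),np.sqrt(w*12).round(3))
    # disc top from depth
    dm=(abs(P[...,2]-.02)<.008);mm=np.zeros_like(dm);mm[s]=dm[s];print(" disc n",mm.sum(),P[mm].mean(0).round(4) if mm.any() else 0)
    s=np.s_[my-50:my+50,mx-45:mx+45];mm=np.zeros_like(dm);mm[s]=abs(P[s][...,2]-.14)<.006
    ys,xs=np.where(mm);q=plane(n,np.c_[xs,ys],.14)
    c,r=cv2.minEnclosingCircle(q[:,:2].astype(np.float32)*1000);print(" collar",len(xs),c,r,np.median(P[mm][:,2]))
    out.append(np.hstack([cv2.resize(p[by-25:by+25,bx-30:bx+30],None,fx=6,fy=6,interpolation=2),cv2.resize(p[my-25:my+25,mx-30:mx+30],None,fx=6,fy=6,interpolation=2)]))
cv2.imwrite("pics/c0.png",cv2.resize(np.vstack(out),None,fx=1,fy=1))
E
```

```text
top bar [254 212  20  11  96] [0.5518 0.2221 0.05  ] yaw 66.5 [0.016 0.072]
 disc n 343 [0.5513 0.2216 0.0199]
 collar 534 (482.7424011230469, -141.09449768066406) 59.21402359008789 0.13887182093138262
side bar [289 165  10  18  96] [0.5502 0.2116 0.045 ] yaw 69.0 [0.021 0.075]
 disc n 299 [0.5547 0.2068 0.0204]
 collar 938 (482.83868408203125, -145.20706176757812) 61.1057243347168 0.1394846561816781
```

View pics/c0.png

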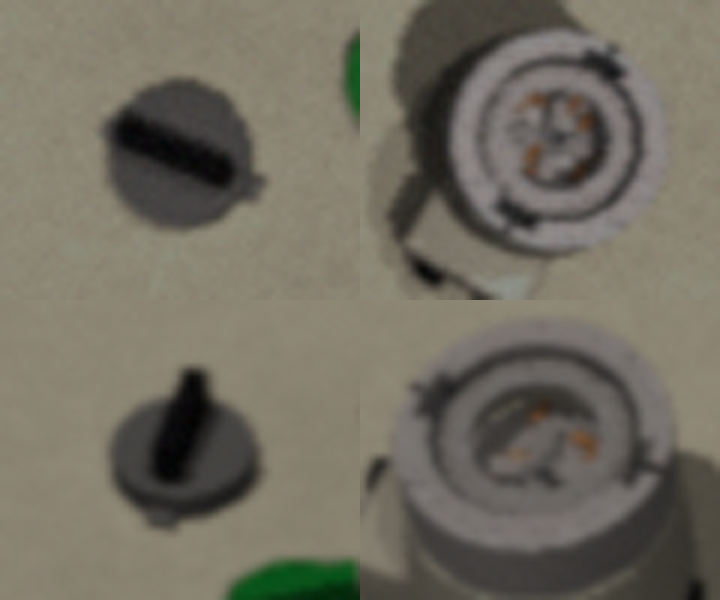

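The crop confirms it: the grey disc with a black bar is the lid, with lugs at the bar's ends. In the top picture the slot marks are at about (380.8,221.7) and (366.2,247.3). The console (mill -x) lies on the second one's side.

```bash
python3 - <<'E'
from h import *
a,b=plane("top",[[380.8,221.7],[366.2,247.3]],.14); print("marks top",a.round(4),b.round(4),(a+b)[:2]/2,np.degrees(np.arctan2(*(a-b)[1::-1])))
c,d=plane("side",[[266.5,240.8],[302,252]],.14); print("side",c.round(4),d.round(4),(c+d)[:2]/2,np.degrees(np.arctan2(*(c-d)[1::-1])),np.degrees(np.arctan2(*(d-c)[1::-1])))
for n,(mx,my) in(("top",(370,237)),("side",(284,250))):
    P=cloud(n,np.load(f"{n}0.npy"));m=np.zeros((400,640),np.uint8);s=np.s_[my-50:my+50,mx-45:mx+45]
    m[s]=(abs(P[s][...,2]-.14)<.006)*255;m=cv2.morphologyEx(m,cv2.MORPH_OPEN,np.ones((2,2)))
    k=max(cv2.findContours(m,0,cv2.CHAIN_APPROX_NONE)[0],key=cv2.contourArea)
    e=cv2.fitEllipse(cv2.convexHull(k)) ; print(n,"collar",e,plane(n,e[0],.14))
o=bot.get_obs();Q=R.from_quat(o["eef_rot"]).as_matrix();print(Q.round(3).tolist())
E
```

```text
marks top [ 0.5245 -0.1696  0.14  ] [ 0.4428 -0.1197  0.14  ] [ 0.48362974 -0.14465329] -31.43317983498468
side [ 0.4429 -0.1192  0.14  ] [ 0.5277 -0.1698  0.14  ] [ 0.48528576 -0.14454199] 149.16517615174374 -30.83482384825626
top collar ((373.5245056152344, 235.7940216064453), (35.89094543457031, 36.52658462524414), 155.37181091308594) [[ 0.47931793 -0.14451046  0.14      ]]
side collar ((283.7124938964844, 248.57325744628906), (39.616493225097656, 47.12328338623047), 78.40399169921875) [[ 0.48370984 -0.15119245  0.14      ]]
[[-0.001, -0.929, 0.371], [-0.001, 0.371, 0.929], [-1.0, 0.0, -0.001]]
```

```bash
python3 -m crank '[{"grip":-0.2,"translation":[0,-43.1,-21.4],"turn":[0,0,0]},{"grip":-0.2,"translation":[0,-43.1,-21.4],"turn":[0,0,0]},{"grip":-0.2,"translation":[0,-43.1,-21.4],"turn":[0,0,0]},{"grip":-0.2,"translation":[0,-43.1,-21.4],"turn":[0,0,0]},{"grip":-0.2,"translation":[0,-43.1,-21.4],"turn":[0,0,0]},{"grip":-0.2,"translation":[0,-43.1,-21.4],"turn":[0,0,0]},{"grip":-0.2,"translation":[0,-43.1,-21.4],"turn":[0,0,0]},{"grip":-0.2,"translation":[0,-43.1,-21.4],"turn":[0,0,0]},{"grip":-0.2,"translation":[0,-43.1,-21.4],"turn":[0,0,0]},{"grip":-0.2,"translation":[0,-43.1,-21.4],"turn":[0,0,0]}]' 60
python3 -m crank '[{"grip":-0.2,"translation":[10,0,0],"turn":[0.1455,0,0]},{"grip":-0.2,"translation":[10,0,0],"turn":[0.1455,0,0]},{"grip":-0.2,"translation":[10,0,0],"turn":[0.1455,0,0]},{"grip":-0.2,"translation":[10,0,0],"turn":[0.1455,0,0]},{"grip":-0.2,"translation":[10,0,0],"turn":[0.1455,0,0]},{"grip":-0.2,"translation":[10,0,0],"turn":[0.1455,0,0]},{"grip":-0.2,"translation":[10,0,0],"turn":[0.1455,0,0]},{"grip":-0.2,"translation":[10,0,0],"turn":[0.1455,0,0]},{"grip":-0.2,"translation":[10,0,0],"turn":[0.1455,0,0]},{"grip":-0.2,"translation":[10,0,0],"turn":[0.1455,0,0]},{"grip":-0.2,"translation":[10,0,0],"turn":[0.1455,0,0]},{"grip":-0.2,"translation":[0,0,0],"turn":[0,0,0]}]'
cat > see.py <<'E'
import sys
from h import *
o=bot.get_obs();Q=R.from_quat(o["eef_rot"]).as_matrix()
print("t",round(o["time_s"],2),"p",o["ee_pos"].round(4),"jawyaw",np.degrees(np.arctan2(Q[1,2],Q[0,2])).round(2),"tilt",Q[2].round(3),"q",o["qpos"].round(2),"F",o["force"].round(1),"M",o["ft_torque"].round(2),"w",o["grip_width"].round(4))
if len(sys.argv)>3:
    t=np.array(eval(sys.argv[2])) ; d=t-o["ee_pos"]; print("tool shift to target mm",(Q.T@d*1000).round(1))
if len(sys.argv)>1 and sys.argv[1]!="-":
    k=sys.argv[1];im=[]
    x=sys.argv[3] if len(sys.argv)>3 else "lid"
    c=np.array(eval(x)) if "," in x else o["ee_pos"]
    for n in("top","side"):
        p,d=bot.capture(n);cv2.imwrite(f"pics/{n}{k}.png",p);np.save(f"{n}{k}.npy",d)
        u,v=proj(n,c)[0].astype(int);u=min(max(u,40),600);v=min(max(v,40),360);im.append(cv2.resize(p[v-40:v+40,u-40:u+40],(400,400),interpolation=2));print(n,"crop origin",u-40,v-40)
    cv2.imwrite(f"pics/v{k}.png",np.hstack(im))
E
python3 see.py 1 "[.552,.2215,.042]" x
```

```text
time_s: 1.1
ee_pos: [0.5535, 0.2201, 0.2481]
eef_rot: [-0.397, 0.586, 0.397, 0.585]
force: [0.3, 1.2, 0.2]
grip_width: 0.0509
time_s: 2.3
ee_pos: [0.5515, 0.2215, 0.1367]
eef_rot: [0.144, 0.693, -0.145, 0.691]
force: [-0.7, -0.6, -0.1]
grip_width: 0.0513Traceback (most recent call last):
  File "see.py", line 4, in <module>
    print("t",round(o["time_s"],2),"p",o["ee_pos"].round(4),"jawyaw",np.degrees(np.arctan2(Q[1,2],Q[0,2])).round(2),"tilt",Q[2].round(3),"q",o["qpos"].round(2),"F",o["force"].round(1),"M",o["ft_torque"].round(2),"w",o["grip_width"].round(4))
                                                                                                                                                                                                                        ^^^^^^^^^^^^^^^^^^^^^
AttributeError: 'float' object has no attribute 'round'
```

```bash
sed -i 's/o\["grip_width"\].round(4)/round(float(o["grip_width"]),4)/' see.py; python3 see.py 1 "[.552,.2215,.042]" x
```

```text
t 2.3 p [0.5515 0.2215 0.1367] jawyaw -23.54 tilt [-1.    -0.002 -0.002] q [0.36 0.53 1.77 0.   0.85 0.77] F [-0.7 -0.6 -0.1] M [ 0.01 -0.   -0.05] w 0.0513
tool shift to target mm [94.7  0.4  0.7]
top crop origin 220 175
side crop origin 251 110
```

View pics/v1.png

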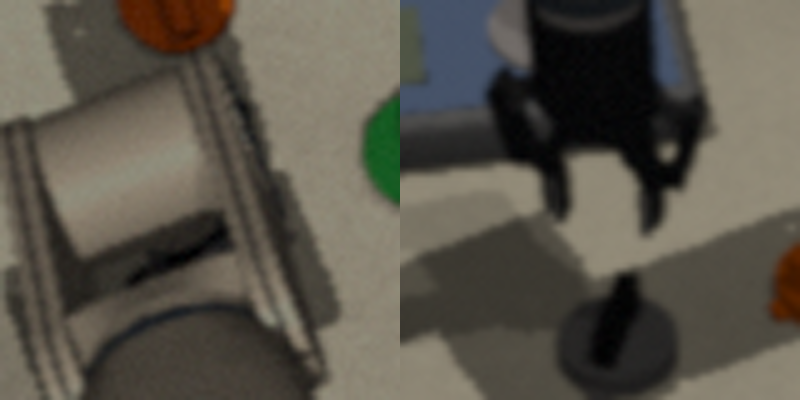

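The top view is blocked by the arm. In the side crop the jaws straddle the bar (bar near side-image (374,172)). Going down and gripping.

```bash
python3 -m crank '[{"grip":-0.2,"translation":[25,0,0],"turn":[0,0,0]},{"grip":-0.2,"translation":[25,0,0],"turn":[0,0,0]},{"grip":-0.2,"translation":[25,0,0],"turn":[0,0,0]},{"grip":-0.2,"translation":[12,0,0],"turn":[0,0,0]},{"grip":-0.2,"translation":[7,0,0],"turn":[0,0,0]},{"grip":-0.2,"translation":[0,0,0],"turn":[0,0,0]}]'
python3 -m crank '[{"grip":1,"translation":[0,0,0],"turn":[0,0,0]},{"grip":1,"translation":[0,0,0],"turn":[0,0,0]},{"grip":1,"translation":[0,0,0],"turn":[0,0,0]},{"grip":1,"translation":[0,0,0],"turn":[0,0,0]},{"grip":1,"translation":[0,0,0],"turn":[0,0,0]},{"grip":1,"translation":[0,0,0],"turn":[0,0,0]},{"grip":1,"translation":[0,0,0],"turn":[0,0,0]},{"grip":1,"translation":[0,0,0],"turn":[0,0,0]}]' 90
python3 see.py -
```

```text
time_s: 3.0
ee_pos: [0.5526, 0.2219, 0.0441]
eef_rot: [0.143, 0.693, -0.144, 0.692]
force: [0.8, -0.5, 0.2]
grip_width: 0.0512
time_s: 3.8
ee_pos: [0.5535, 0.2223, 0.0457]
eef_rot: [0.144, 0.692, -0.143, 0.693]
force: [-1.3, -0.4, 6.1]
grip_width: 0.0139
t 3.8 p [0.5535 0.2223 0.0457] jawyaw -23.46 tilt [-1.     0.002  0.001] q [0.36 0.67 1.79 0.   0.68 0.77] F [-1.3 -0.4  6.1] M [-0.02  0.16 -0.03] w 0.0139
```

```bash
python3 -m crank '[{"grip":1,"translation":[-10,0,0],"turn":[0,0,0]},{"grip":1,"translation":[-30,0,0],"turn":[0,0,0]},{"grip":1,"translation":[-45,0,0],"turn":[0,0,0]},{"grip":1,"translation":[-45,0,0],"turn":[0,0,0]},{"grip":1,"translation":[-40,0,0],"turn":[0,0,0]},{"grip":1,"translation":[0,0,0],"turn":[0,0,0]}]'
python3 see.py 2 "[.483,-.1447,.24]" x
```

```text
time_s: 4.4
ee_pos: [0.5558, 0.2231, 0.2213]
eef_rot: [0.146, 0.689, -0.142, 0.696]
force: [0.2, 1.1, -1.5]
grip_width: 0.0143
t 4.4 p [0.5558 0.2231 0.2213] jawyaw -23.45 tilt [-1.     0.008  0.008] q [ 0.36  0.41  1.72 -0.    1.    0.77] F [ 0.2  1.1 -1.5] M [ 0.   -0.03  0.04] w 0.0143
tool shift to target mm [ -21.  -366.3   79.8]
top crop origin 216 172
side crop origin 251 89
```

View pics/v2.png

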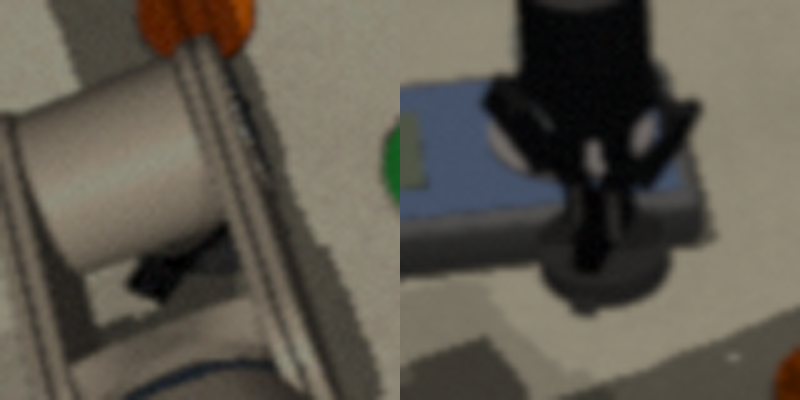

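The lid is held: in the side crop it hangs level from the jaws, its underside near side-image (371,150). The wrist carries about 1.5 N. Next, over to the mill.

```bash
python3 -m crank '[{"grip":1,"translation":[-3,-20,4],"turn":[0,0,0]},{"grip":1,"translation":[-3,-43.5,9.5],"turn":[0,0,0]},{"grip":1,"translation":[-3,-43.5,9.5],"turn":[0,0,0]},{"grip":1,"translation":[-3,-43.5,9.5],"turn":[0,0,0]},{"grip":1,"translation":[-3,-43.5,9.5],"turn":[0,0,0]},{"grip":1,"translation":[-3,-43.5,9.5],"turn":[0,0,0]},{"grip":1,"translation":[-3,-43.5,9.5],"turn":[0,0,0]},{"grip":1,"translation":[0,-43.5,9.5],"turn":[0,0,0]},{"grip":1,"translation":[0,-30,7],"turn":[0,0,0]},{"grip":1,"translation":[0,-12,2.3],"turn":[0,0,0]},{"grip":1,"translation":[0,0,0],"turn":[0,0,0]}]'
python3 -m crank '[{"grip":1,"translation":[0,0,0],"turn":[-0.134,0,0]},{"grip":1,"translation":[0,0,0],"turn":[-0.13,0,0]},{"grip":1,"translation":[0,0,0],"turn":[-0.13,0,0]},{"grip":1,"translation":[0,0,0],"turn":[-0.13,0,0]},{"grip":1,"translation":[0,0,0],"turn":[-0.13,0,0]},{"grip":1,"translation":[0,0,0],"turn":[-0.13,0,0]},{"grip":1,"translation":[0,0,0],"turn":[-0.13,0,0]},{"grip":1,"translation":[0,0,0],"turn":[-0.13,0,0]},{"grip":1,"translation":[0,0,0],"turn":[-0.13,0,0]},{"grip":1,"translation":[0,0,0],"turn":[-0.13,0,0]},{"grip":1,"translation":[0,0,0],"turn":[-0.13,0,0]},{"grip":1,"translation":[0,0,0],"turn":[0,0,0]}]'
python3 see.py - "[.4835,-.1447,.2]" x
```

```text
time_s: 5.6
ee_pos: [0.4784, -0.1473, 0.2341]
eef_rot: [0.145, 0.693, -0.145, 0.691]
force: [-0.4, -0.2, -1.9]
grip_width: 0.0143
time_s: 6.8
ee_pos: [0.4796, -0.1446, 0.2346]
eef_rot: [-0.347, 0.616, 0.348, 0.616]
force: [0.3, -0.0, -1.4]
grip_width: 0.0138
t 6.8 p [ 0.4796 -0.1446  0.2346] jawyaw 58.85 tilt [-1.     0.002 -0.   ] q [-0.32  0.26  1.91  0.    0.97 -1.34] F [ 0.3 -0.  -1.4] M [-0.04 -0.07  0.02] w 0.0138
tool shift to target mm [34.6 -3.5  2. ]
```

```bash
python3 -m crank '[{"grip":1,"translation":[12,-1.7,1],"turn":[0,0,0]},{"grip":1,"translation":[12,-1.8,1],"turn":[0,0,0]},{"grip":1,"translation":[12,0,0],"turn":[0,0,0]},{"grip":1,"translation":[0,0,0],"turn":[0,0,0]},{"grip":1,"translation":[0,0,0],"turn":[0,0,0]}]'
python3 see.py 3 "[.4835,-.1447,.18]" "[.4835,-.1447,.16]"
python3 - <<'E'
from h import *
# disc-top points held lid, side depth
P=cloud("side",np.load("side3.npy"));m=(np.hypot(P[...,0]-.4835,P[...,1]+.1447)<.07)
h,e=np.histogram(P[m][:,2],np.arange(.1,.23,.004));print([(round(a,3),b) for a,b in zip(e,h)])
E
```

```text
time_s: 7.3
ee_pos: [0.4836, -0.1461, 0.1985]
eef_rot: [-0.346, 0.617, 0.347, 0.616]
force: [0.1, 0.7, -1.4]
grip_width: 0.0141
t 7.3 p [ 0.4836 -0.1461  0.1985] jawyaw 58.66 tilt [-1.     0.002 -0.   ] q [-0.32  0.32  1.93 -0.    0.89 -1.34] F [ 0.1  0.7 -1.4] M [-0.05 -0.05  0.02] w 0.0141
tool shift to target mm [18.5  0.7  1.1]
top crop origin 334 194
side crop origin 242 201
[(np.float64(0.1), np.int64(48)), (np.float64(0.104), np.int64(30)), (np.float64(0.108), np.int64(36)), (np.float64(0.112), np.int64(35)), (np.float64(0.116), np.int64(44)), (np.float64(0.12), np.int64(49)), (np.float64(0.124), np.int64(48)), (np.float64(0.128), np.int64(46)), (np.float64(0.132), np.int64(113)), (np.float64(0.136), np.int64(172)), (np.float64(0.14), np.int64(289)), (np.float64(0.144), np.int64(5)), (np.float64(0.148), np.int64(0)), (np.float64(0.152), np.int64(9)), (np.float64(0.156), np.int64(31)), (np.float64(0.16), np.int64(53)), (np.float64(0.164), np.int64(37)), (np.float64(0.168), np.int64(49)), (np.float64(0.172), np.int64(344)), (np.float64(0.176), np.int64(41)), (np.float64(0.18), np.int64(19)), (np.float64(0.184), np.int64(14)), (np.float64(0.188), np.int64(17)), (np.float64(0.192), np.int64(19)), (np.float64(0.196), np.int64(22)), (np.float64(0.2), np.int64(52)), (np.float64(0.204), np.int64(34)), (np.float64(0.208), np.int64(11)), (np.float64(0.212), np.int64(9)), (np.float64(0.216), np.int64(8)), (np.float64(0.22), np.int64(4)), (np.float64(0.224), np.int64(6))]
```

View pics/v3.png

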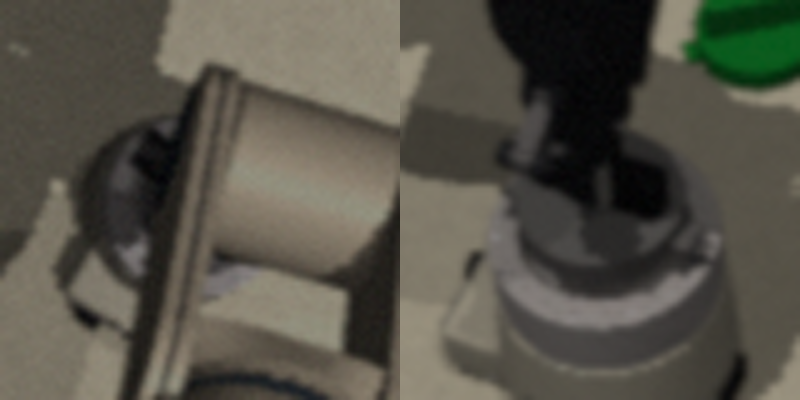

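The side crop shows the lid over the collar. Its right lug at (685,250) sits right beside the slot mark at (705,255). I'll fit the disc and the collar in the same side camera, so that calibration errors cancel.

```bash
python3 - <<'E'
from h import *
from scipy.optimize import least_squares
def fit(f,z,tol,r,c0,front):
    P=cloud("side",np.load(f));m=((abs(P[...,2]-z)<tol)&(np.hypot(P[...,0]-c0[0],P[...,1]-c0[1])<r+.012)).astype(np.uint8)
    k=np.vstack(cv2.findContours(m,0,cv2.CHAIN_APPROX_NONE)[0]).reshape(-1,2)
    q=plane("side",k,z)[:,:2]; 
    cam=np.array(bot.calibration("side")["view"])[:3,:3]; right=cam[0,:2]/np.hypot(*cam[0,:2]); away=np.array([-right[1],right[0]])
    if front: q=q[((q-c0)@away<0.005)]
    q=q[abs(np.hypot(*(q-c0).T)-r)<.012]
    s=least_squares(lambda x:np.hypot(*(q-x).T)-(r-.0013),c0,loss="soft_l1",f_scale=.001)
    print(f,front,len(q),s.x.round(4),"rms",np.sqrt(np.mean(s.fun**2)).round(4));return s.x
away=0
c=np.array([.4835,-.1447])
a=fit("side0.npy",.14,.006,.0595,c,False);a2=fit("side0.npy",.14,.006,.0595,c,True)
b=fit("side3.npy",.174,.006,.042,c,True)
Q=R.from_quat(bot.get_obs()["eef_rot"]).as_matrix()
for x in(a,a2): print("lid-collar",((b-x)*1000).round(1),"tool shift",(Q.T@np.r_[x-b,0]*1000).round(1))
# edge check by brightness image: mill slot marks vs lug
E
```

```text
side0.npy False 124 [ 0.4821 -0.145 ] rms 0.0013
side0.npy True 69 [ 0.4821 -0.1464] rms 0.0009
side3.npy True 64 [ 0.4821 -0.1498] rms 0.0035
lid-collar [-0.  -4.8] tool shift [-0.   2.5  4.1]
lid-collar [-0.  -3.4] tool shift [-0.   1.8  2.9]
```

```bash
python3 - <<'E'
from h import *
from scipy.optimize import least_squares
right=np.array(bot.calibration("side")["view"])[0,:2];right/=np.hypot(*right);away=np.array([-right[1],right[0]])
def fit(f,z,r,c0):
    P=cloud("side",np.load(f));m=((P[...,2]>z-.003)&(P[...,2]<z+.006)&(np.hypot(P[...,0]-c0[0],P[...,1]-c0[1])<r+.012)).astype(np.uint8)
    k=np.vstack(cv2.findContours(m,0,cv2.CHAIN_APPROX_NONE)[0]).reshape(-1,2)
    q=plane("side",k,z)[:,:2];q=q[(q-c0)@away<-.003];q=q[abs(np.hypot(*(q-c0).T)-r)<.008]
    s=least_squares(lambda x:np.hypot(*(q-x).T)-(r-.0013),c0,loss="cauchy",f_scale=.001)
    print(f,len(q),s.x.round(4),"rms",np.median(abs(s.fun)).round(4));return s.x
c=np.array([.483,-.1447])
P=cloud("side",np.load("side3.npy"));z=P[(abs(P[...,2]-.174)<.004)&(np.hypot(P[...,0]-.4835,P[...,1]+.1447)<.045)][:,2];print("disc top z",np.median(z))
a=fit("side0.npy",.14,.0595,c);b=fit("side3.npy",np.median(z),.042,c)
Q=R.from_quat(bot.get_obs()["eef_rot"]).as_matrix();print("tool shift",(Q.T@np.r_[a-b,0]*1000).round(1))
E
```

```text
disc top z 0.17418316906854736
side0.npy 62 [ 0.4822 -0.1441] rms 0.0007
side3.npy 51 [ 0.4822 -0.148 ] rms 0.0008
tool shift [-0.   2.1  3.3]
```

Two estimates disagree by about 2.5 mm (camera fit 3.9 mm, TCP against mill averages 1.4 mm). I'll take the middle and feel for it.

```bash
python3 -m crank '[{"grip":1,"translation":[5,1.4,2.4],"turn":[0,0,0]},{"grip":1,"translation":[4,0,0],"turn":[0,0,0]},{"grip":1,"translation":[2,0,0],"turn":[0,0,0]},{"grip":1,"translation":[0,0,0],"turn":[0,0,0]}]'; python3 see.py -
python3 -m crank '[{"grip":1,"translation":[2,0,0],"turn":[0,0,0]},{"grip":1,"translation":[2,0,0],"turn":[0,0,0]},{"grip":1,"translation":[2,0,0],"turn":[0,0,0]},{"grip":1,"translation":[0,0,0],"turn":[0,0,0]}]'; python3 see.py -
```

```text
time_s: 7.8
ee_pos: [0.4838, -0.1433, 0.188]
eef_rot: [-0.346, 0.616, 0.347, 0.616]
force: [-0.0, 0.1, -1.6]
grip_width: 0.0144
t 7.8 p [ 0.4838 -0.1433  0.188 ] jawyaw 58.7 tilt [-1.     0.001 -0.   ] q [-0.31  0.33  1.94 -0.    0.87 -1.34] F [-0.   0.1 -1.6] M [ 0.02  0.   -0.02] w 0.0144
time_s: 8.2
ee_pos: [0.4838, -0.1433, 0.182]
eef_rot: [-0.346, 0.616, 0.347, 0.616]
force: [0.0, -0.2, -1.6]
grip_width: 0.0145
t 8.2 p [ 0.4838 -0.1433  0.182 ] jawyaw 58.7 tilt [-1.  0. -0.] q [-0.31  0.34  1.94 -0.    0.86 -1.34] F [ 0.  -0.2 -1.6] M [0.01 0.02 0.04] w 0.0145
```

```bash
python3 -m crank '[{"grip":1,"translation":[2,0,0],"turn":[0,0,0]},{"grip":1,"translation":[0,0,0],"turn":[0,0,0]}]'; python3 -m crank '[{"grip":1,"translation":[2,0,0],"turn":[0,0,0]},{"grip":1,"translation":[0,0,0],"turn":[0,0,0]}]';python3 -m crank '[{"grip":1,"translation":[2,0,0],"turn":[0,0,0]},{"grip":1,"translation":[0,0,0],"turn":[0,0,0]}]'; python3 see.py 4 "[.483,-.1447,.17]" "[.4835,-.1447,.16]"
```

```text
time_s: 8.4
ee_pos: [0.4839, -0.1434, 0.1801]
eef_rot: [-0.346, 0.616, 0.347, 0.616]
force: [-0.4, 0.4, -2.4]
grip_width: 0.0143
time_s: 8.6
ee_pos: [0.4841, -0.1434, 0.1785]
eef_rot: [-0.347, 0.616, 0.347, 0.616]
force: [-1.6, 0.7, 3.3]
grip_width: 0.0143
time_s: 8.8
ee_pos: [0.4841, -0.1434, 0.1764]
eef_rot: [-0.347, 0.616, 0.347, 0.616]
force: [-1.8, 0.2, 3.2]
grip_width: 0.0144
t 8.8 p [ 0.4841 -0.1434  0.1764] jawyaw 58.7 tilt [-1. -0.  0.] q [-0.31  0.35  1.95 -0.    0.84 -1.34] F [-1.8  0.2  3.2] M [0.07 0.23 0.02] w 0.0144
tool shift to target mm [ 6.4  0.3 -1.7]
top crop origin 334 194
side crop origin 242 201
```

View pics/v4.png

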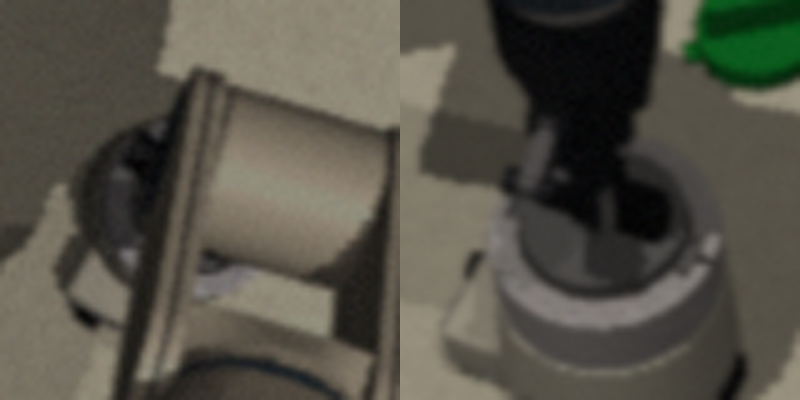

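The lid is in the mouth: the side crop shows the disc sunk inside the collar, lug at the right slot (690,258). Contact came at seat height, with a 5 N change. Pushing down now.

```bash
python3 -m crank '[{"grip":1,"translation":[2,0,-0.5],"turn":[0,0,0]},{"grip":1,"translation":[2,0,0],"turn":[0,0,0]},{"grip":1,"translation":[2,0,0],"turn":[0,0,0]},{"grip":1,"translation":[0,0,0],"turn":[0,0,0]}]' 120; python3 see.py -;  python3 -m crank '[{"grip":1,"translation":[1,0,0],"turn":[0,0,0]},{"grip":1,"translation":[1,0,0],"turn":[0,0,0]},{"grip":1,"translation":[0,0,0],"turn":[0,0,0]}]'; python3 see.py -
```

```text
time_s: 9.3
ee_pos: [0.484, -0.1436, 0.1702]
eef_rot: [-0.347, 0.616, 0.347, 0.617]
force: [-0.3, 3.1, 5.7]
grip_width: 0.0131
t 9.3 p [ 0.484  -0.1436  0.1702] jawyaw 58.69 tilt [-1.    -0.     0.001] q [-0.31  0.36  1.95  0.    0.83 -1.34] F [-0.3  3.1  5.7] M [ 0.75 -0.03 -0.02] w 0.0131
time_s: 9.6
ee_pos: [0.4842, -0.1437, 0.1696]
eef_rot: [-0.347, 0.616, 0.346, 0.617]
force: [-3.2, 4.7, 19.1]
grip_width: 0.0136
t 9.6 p [ 0.4842 -0.1437  0.1696] jawyaw 58.69 tilt [-1.    -0.001  0.001] q [-0.31  0.36  1.95  0.    0.83 -1.34] F [-3.2  4.7 19.1] M [ 0.96  0.74 -0.02] w 0.0136
```

Bottomed at 19 N. Now the clockwise turn (+ about tool x), in stages while watching forces.

```bash
python3 -m crank '[{"grip":1,"translation":[0,0,0],"turn":[0.08,0,0]},{"grip":1,"translation":[0,0,0],"turn":[0.08,0,0]},{"grip":1,"translation":[0,0,0],"turn":[0.08,0,0]},{"grip":1,"translation":[0,0,0],"turn":[0.08,0,0]},{"grip":1,"translation":[0,0,0],"turn":[0.08,0,0]},{"grip":1,"translation":[0,0,0],"turn":[0,0,0]}]'; python3 see.py -
```

```text
time_s: 10.2
ee_pos: [0.4837, -0.1438, 0.1695]
eef_rot: [-0.217, 0.673, 0.217, 0.673]
force: [-5.7, 3.8, 19.6]
grip_width: 0.0133
t 10.2 p [ 0.4837 -0.1438  0.1695] jawyaw 35.7 tilt [-1. -0. -0.] q [-0.31  0.36  1.95 -0.    0.83 -0.94] F [-5.7  3.8 19.6] M [0.71 0.99 0.26] w 0.0133
```

```bash
python3 -m crank '[{"grip":1,"translation":[0,0.8,-0.3],"turn":[0.08,0,0]},{"grip":1,"translation":[0,0,0],"turn":[0.08,0,0]},{"grip":1,"translation":[0,0,0],"turn":[0.08,0,0]},{"grip":1,"translation":[0,0,0],"turn":[0.08,0,0]},{"grip":1,"translation":[0,0,0],"turn":[0.08,0,0]},{"grip":1,"translation":[0,0,0],"turn":[0.08,0,0]},{"grip":1,"translation":[0,0,0],"turn":[0.08,0,0]},{"grip":1,"translation":[0,0,0],"turn":[0,0,0]}]'; python3 see.py -
```

```text
time_s: 11.0
ee_pos: [0.4831, -0.1436, 0.1696]
eef_rot: [-0.023, 0.707, 0.022, 0.707]
force: [-5.7, 1.9, 19.0]
grip_width: 0.0132
t 11.0 p [ 0.4831 -0.1436  0.1696] jawyaw 3.62 tilt [-1.    -0.001  0.   ] q [-0.31  0.36  1.95 -0.    0.83 -0.37] F [-5.7  1.9 19. ] M [0.4  0.97 0.31] w 0.0132
```

```bash
python3 -m crank '[{"grip":1,"translation":[0,0,-0.6],"turn":[0.08,0,0]},{"grip":1,"translation":[0,0,0],"turn":[0.08,0,0]},{"grip":1,"translation":[0,0,0],"turn":[0.08,0,0]},{"grip":1,"translation":[0,0,0],"turn":[0.08,0,0]},{"grip":1,"translation":[0,0,0],"turn":[0.06,0,0]},{"grip":1,"translation":[0,0,0],"turn":[0,0,0]}]'; python3 see.py -
python3 -m crank '[{"grip":1,"translation":[0,0,0],"turn":[0.03,0,0]},{"grip":1,"translation":[0,0,0],"turn":[0.02,0,0]},{"grip":1,"translation":[0,0,0],"turn":[0,0,0]}]'; python3 see.py -
```

```text
time_s: 11.6
ee_pos: [0.4831, -0.1437, 0.1696]
eef_rot: [0.111, 0.698, -0.112, 0.699]
force: [-2.3, 1.8, 17.0]
grip_width: 0.0137
t 11.6 p [ 0.4831 -0.1437  0.1696] jawyaw -18.11 tilt [-1.    -0.     0.002] q [-0.31  0.36  1.95 -0.    0.82  0.  ] F [-2.3  1.8 17. ] M [0.46 0.61 0.26] w 0.0137
time_s: 11.9
ee_pos: [0.4831, -0.1437, 0.1696]
eef_rot: [0.127, 0.695, -0.128, 0.696]
force: [-2.4, 3.3, 16.1]
grip_width: 0.0138
t 11.9 p [ 0.4831 -0.1437  0.1696] jawyaw -20.83 tilt [-1.    -0.001  0.002] q [-0.31  0.36  1.95 -0.    0.82  0.05] F [-2.4  3.3 16.1] M [0.49 0.6  0.92] w 0.0138
```

The moment jumped from about 0.3 to 0.92 N m after 79.5° of turn, so the firm stop is reached. Now hold a moment and check.

```bash
python3 -m crank '[{"grip":1,"translation":[0,0,0],"turn":[0.015,0,0]},{"grip":1,"translation":[0,0,0],"turn":[0,0,0]},{"grip":1,"translation":[0,0,0],"turn":[0,0,0]},{"grip":1,"translation":[0,0,0],"turn":[0,0,0]},{"grip":1,"translation":[0,0,0],"turn":[0,0,0]},{"grip":1,"translation":[0,0,0],"turn":[0,0,0]},{"grip":1,"translation":[0,0,0],"turn":[0,0,0]},{"grip":1,"translation":[0,0,0],"turn":[0,0,0]}]'; python3 see.py 5 "[.483,-.1447,.17]" "[.4835,-.1447,.16]"
```

```text
time_s: 12.7
ee_pos: [0.4831, -0.1437, 0.1696]
eef_rot: [0.132, 0.694, -0.133, 0.695]
force: [-3.4, 2.6, 16.5]
grip_width: 0.0132
t 12.7 p [ 0.4831 -0.1437  0.1696] jawyaw -21.59 tilt [-1.    -0.001  0.002] q [-0.31  0.36  1.95 -0.    0.82  0.07] F [-3.4  2.6 16.5] M [0.49 0.53 1.39] w 0.0132
tool shift to target mm [-0.4 -1.   0.3]
top crop origin 334 194
side crop origin 242 201
```

View pics/v5.png

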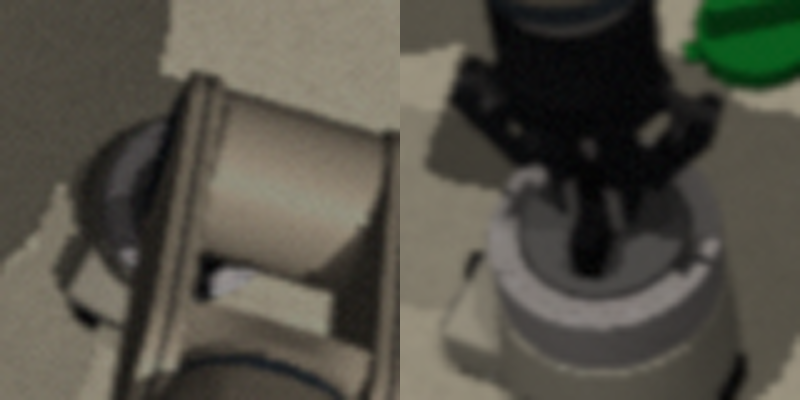

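View pics/side5.png

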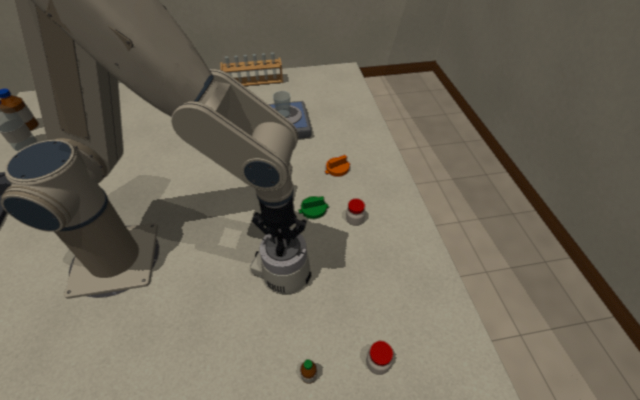

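The side crop shows the lid flush in the collar. The bar now points at the camera near (590,230), crossways to the slots, and is still in the jaws. The full view shows the jars, dropper and beaker where they stood. The stop moment holds, so I'm handing in.

```bash
python3 -c "from cell import bot;print(bot.job_done())"; python3 see.py -
```

```text
the job is handed in; nothing more can be done
None
the job is handed in; nothing more can be done
```

The lid is in the mill, pushed down and turned clockwise to its firm stop. The arm is still gripping it there with 120 N, and the job is handed in at about 12.8 s of the 45 s.

**Last checks before handing in:**
- **Turn:** the tool had turned about 80°, roughly 1.40 rad against the expected 1.36. The turning moment rose from about 0.3 to a steady 1.39 N m, which means the lid is against the stop.
- **Push:** the lid went down about 9–10 mm to the bottom, and the upward force on the tool was a steady 16.5 N.
- **Picture:** the final side view shows the lid flush in the collar, its bar across the slots and in the jaws. The jars, dropper bottle and beaker look to be where they stood.

**What disagreed:** before insertion, the side camera and the arm's own position differed by about 2.5 mm on where the lid was. I aimed between the two and felt for the seat, and the lid went in without catching. The gripper also read about 14 mm on the 16 mm bar throughout, though the lid stayed firmly held. I couldn't read the arm's state after handing in, so the final second is unchecked.

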